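# Feel along the row of bosses on a lock body

### The arm

A 6-joint arm with a two-finger parallel gripper is mounted at the origin on the work surface. World frame = base frame: x ahead of the robot, y to its left, z up, the work surface at z = 0. Lengths are in m, angles in rad, forces in N, time in s.
With the tool pointing down it reaches from about 0.25 to 0.725 m from the base axis. Payload 9.7 kg.
Tool frame: the origin (TCP) lies on the centre line of the jaws, within the pads' length; the fingertips stand 19 mm ahead of it and the grasp point (between the pads) is the TCP; z points along the fingers, y is the direction in which the jaws open and shut (so a half turn about z gives the same grasp; the last joint's range is limited). The gripper opens to 85 mm and grips with 20 to 120 N. Pads are 22 mm wide; open, the fingers measure 114 mm over their backs; the gripper's body (76 mm by 85 mm) begins 54 mm behind the grasp point. The pads swing forward as they close: fully open they stand 13 mm farther back than shut.
Start: joints at [-1.245, 0.087, 0.176, 1.66, 0, 1.571], TCP at [0.176, -0.521, 0.25] pointing down, gripper open.
Joint ranges: [-3.13, 3.13], [-0.85, 1.81], [-1.15, 1.24], [-2.2, 2.28], [-1.44, 1.52], [-3.14, 3.14]. Speed limits (rad/s): [2.22, 2.22, 2.57, 3.14, 3.14, 3.14].

### API

Orientations are given as a unit quaternion [x, y, z, w].
In Python, from plant import ctrl gives the robot as it stands.
- The arm moves only by the tool carry_out, never from a script. Its argument "increments" is text: rows parted by semicolons, each of 7 numbers parted by spaces: the finger opening in m, from 0 to 0.0854, then the shift along the tool's x, y, z in m, then the turn, a rotation vector about the tool's x, y, z in rad. A call has exactly 8 rows; each row is the pose to reach, as a shift and turn from the pose measured when the call began, along the tool's axes at that moment; what a row does not reach only later rows make up. A row lasts 1/8 s, in which the tool goes at most 62.5 mm and 10.7 degrees, less where a joint would pass 70% of its speed; a pose out of reach is approached as far as the arm can. A call with a gripper value outside its range is refused whole. The fingers move at their own pace and stop on an object; "newtons" is the grip in N (left out, the last holds). Time passes only in rows, so rows that repeat a pose let the fingers close, or fill a call up. It gives the time, the measured TCP pose, the force and the opening at its end, in the units of the state.
- ctrl.sense(): the state, without advancing time (a new reading comes with each control period).
- ctrl.read_camera(name): name is "scene" or "top"; returns a dict with "image" (400x640x3 uint8, red, green, blue), "depth" (400x640 float32, m along the optical axis (not along the pixel's ray), 0 where there is no reading), "intrinsics" (3x3 intrinsics, pixels), "view" (4x4, takes a point from world to camera coordinates). Camera axes: x right, y down, z forward; pixel columns grow to the right and rows downward; lengths in m; the calibration is good to about 2 mm. A picture is of the moment at which its call begins.
- ctrl.hand_in(): hands the job in, once; it reports no verdict.
The state is a dict: "clock": time; "q": joint angles; "dq": joint speeds; "joint_efforts": joint torques, N m; "tcp_pos": TCP position; "eef_rot": TCP orientation; "contact_force": force on the tool from outside, world axes, zero at the start; "ft_torque": the same for the moment, N m; "opening": opening from 0.0 (shut) to 1.0 (fully open).
Only numpy, scipy, OpenCV 4.12 (cv2) and the standard library are available. Lean on these libraries where they do the work, as an engineer would, in place of code of your own. Each camera call takes 0.05 s, during which the arm holds its last target.

### The job

Feel over the lock body in its sprung nest: go along the bowed row of five domed bosses on its top with the fingertips, touching every one in turn, starting at the end where the brass striker cup stands and finishing at the other end. Touch so lightly that the nest is never pushed all the way down, then take the hand away. Leave the lock body lying in its nest, do not pick up or disturb anything else, and leave the flap open.

Things in the scene. Friction and masses are not known exactly. Their poses are not given: they have to be found in the camera images.
- lock: grey cast lock body, a slab 96 x 220 x 24 mm (x, y, z) weighing about 0.6 kg, lying loose in the nest with 1 mm of play. Origin at the centre of its underside; y runs along its length, z up. Five domed bosses stand in a row along its flat top face, spread over its length
- boss_1: boss at the lock's -y end of the row: machined bare-metal dome 18 mm across that stands 2.5 mm proud of the lock's top face. Origin at the crown of the dome (its highest point, about 56 mm above the table), axes as the lock's. Neighbours are 42 to 46 mm apart; the row bows gently, the middle boss lying 24 mm farther towards the lock's -x side than the end ones
- boss_2: second boss counted from the lock's -y end, the same dome, origin at its crown
- boss_3: middle boss counted from the lock's -y end, the same dome, origin at its crown
- boss_4: fourth boss counted from the lock's -y end, the same dome, origin at its crown
- boss_5: last, at the lock's +y end of the row, the same dome, origin at its crown
- nest (a joint): how far the aluminium nest that carries the lock has sunk, in m: 0 = up (at rest), 0.010 = down on its hard stop. It slides straight down and springs back by itself; about 1 to 3 N on the lock starts it sinking, then 0.5 N more per mm. Its 8 mm wide rim surrounds the lock and stands 16 mm below the lock's top face
- cup: brass striker cup, open at the top, 42 mm across and 30 mm high, standing on the green fixture plate beyond one end of the lock (at its +y or its -y end): it shows at which end to begin. Origin at the centre of its underside, z up. Leave alone
- coupler: aluminium shaft coupler, grooved solid cylinder 32 mm across, 40 mm high, standing on the plate beyond the other end of the lock. Origin at the centre of its underside, z up. Leave alone
- spring_a: chrome return spring, rigid, 18 mm across, 34 mm high, standing on the plate on the robot's side of the lock. Origin at the centre of its underside, z up. Leave alone
- spring_b: the same kind of spring, also on the robot's side of the lock. Origin at the centre of its underside, z up. Leave alone
- roller: yellow nylon roller, ring 30 mm across, 16 mm high, lying flat on the plate on the robot's side of the lock. Origin at the centre of its underside, z up. Leave alone
- driver: screwdriver lying on the table at the right. Leave alone
- jar: jar 56 mm across, 60 mm high, on the table at the left. Origin at the centre of its underside, z up. Leave alone
- flap_edge (a point): middle of the free edge of the steel flap (130 x 200 x 3 mm), which is hinged along the lock's +x side, 75 mm from the lock's centre line and 82 mm above the table, and lies flipped open, leaning away from the lock and slightly upward. Leave it open

How it is judged:
By the outcome, as a careful person would: the job done as asked, in the order asked, and still so for the second after the job is handed in, with the robot touching nothing.
It also fails if it takes over 38 s, if anything falls off the work surface, if the arm or the gripper's body presses on something with over 40 N, if the wrist force passes 120 N, or if a joint passes its speed limit or range.

## Working session

There is one attempt and no reset: what is moved stays moved. The work goes in short steps, Python scripts to look and compute and a tool call to move; the robot and the scene stay as the last step left them, time stands still between calls to the robot, and variables do not carry over. Pictures are saved under pics/ and viewed, and the job is handed in when it is done.

Besides the shell and the picture viewer there is one more tool, called after "Call:" as a command line: name --argument value ..., lists and objects as JSON in quotes. carry_out: Moves the arm, as the interface text tells. Its arguments: {"type":"object","properties":{"increments":{"type":"string"},"newtons":{"type":"number"}},"required":["increments"]}

```bash
ls; mkdir -p pics; python3 - <<'E'
from plant import ctrl
import cv2,numpy as np,pickle
s=ctrl.sense();print(s)
for n in("scene","top"):
    r=ctrl.read_camera(n);pickle.dump(r,open(n+".pkl","wb"));cv2.imwrite(f"pics/{n}0.png",r["image"][:,:,::-1]);print(r["intrinsics"],r["view"])
E
```

```text
pics
{'clock': 0.0, 'q': array([-1.24499742e+00,  8.74458948e-02,  1.75109632e-01,  1.65979594e+00,
        2.45719587e-05,  1.57082114e+00]), 'dq': array([-5.01001853e-04,  1.56737900e-03, -6.63347224e-05, -2.30244052e-04,
        8.56391133e-04, -1.82388260e-04]), 'joint_efforts': array([-3.74383353e-04, -5.20395041e+01,  4.64799678e+01,  1.65563315e-02,
        1.00593145e-04,  3.81311656e-05]), 'tcp_pos': array([ 0.17597461, -0.52086478,  0.24957828]), 'eef_rot': array([ 9.86762992e-01,  1.62167665e-01, -9.62113257e-05, -6.61088457e-04]), 'contact_force': array([-0.13084596,  0.19177125,  0.45408179]), 'ft_torque': array([ 0.03898502, -0.03394639,  0.02382838]), 'opening': 0.9984372096977672}
[[458.83167518   0.         314.26716819]
 [  0.         458.83167518 204.68435179]
 [  0.           0.           1.        ]] [[-0.8219348   0.56950312 -0.00945456  0.45021558]
 [ 0.42634948  0.60415204 -0.67322094 -0.18061297]
 [-0.37768943 -0.55737466 -0.73938094  1.48487862]
 [ 0.          0.          0.          1.        ]]
[[502.53654158   0.         326.03071377]
 [  0.         502.53654158 199.02111921]
 [  0.           0.           1.        ]] [[-0.02632106 -0.99963109 -0.00669977  0.02496658]
 [-0.99797296  0.02666468 -0.05778373  0.56725658]
 [ 0.05794106  0.00516526 -0.99830664  1.75604135]
 [ 0.          0.          0.          1.        ]]
```

View pics/scene0.png

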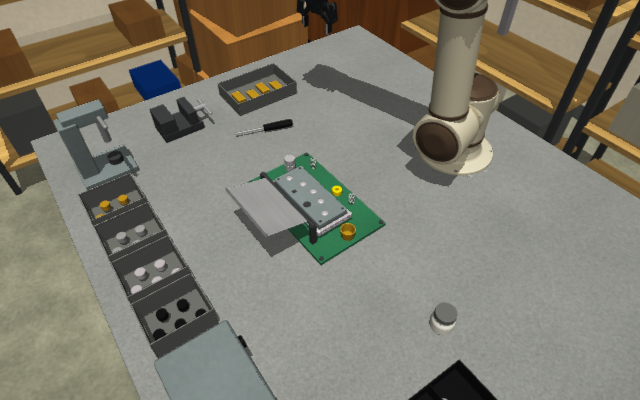

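View pics/top0.png

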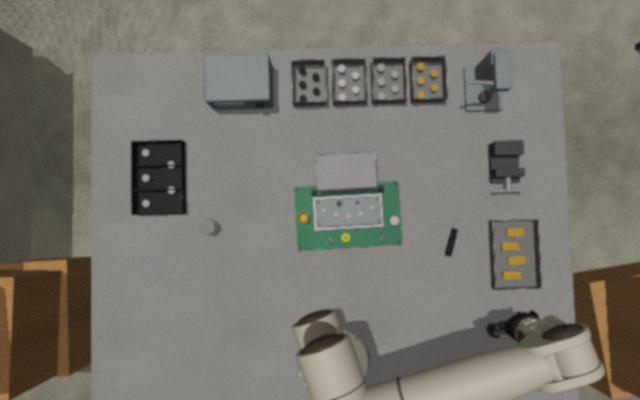

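```bash
python3 - <<'E'
import cv2,pickle
r=pickle.load(open("top.pkl","rb"));im=r["image"][:,:,::-1]
c=im[60:260,220:430];cv2.imwrite("pics/topc.png",cv2.resize(c,(630,600),interpolation=cv2.INTER_CUBIC))
E
```

```text
(no output)
```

View pics/topc.png

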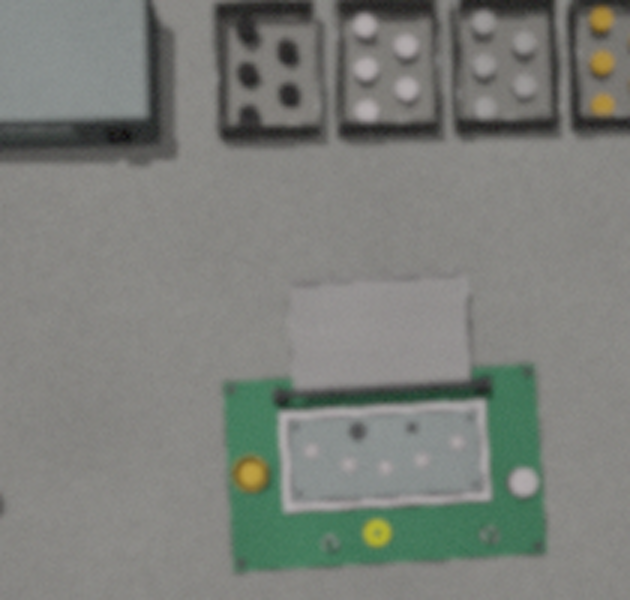

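```bash
cat > h.py <<'E'
import numpy as np,cv2,pickle
def ray(r,u,v,z):
    K=r["intrinsics"];V=r["view"];R=V[:3,:3];t=V[:3,3]
    d=R.T@np.linalg.solve(K,[u,v,1]);c=-R.T@t
    return c+d*(z-c[2])/d[2]
def blobs(r,seeds,w=4):
    g=r["image"].astype(float).mean(2);out=[]
    for u,v in seeds:
        for _ in range(4):
            U,V=int(round(u)),int(round(v));p=g[V-w:V+w+1,U-w:U+w+1];m=np.clip(p-np.percentile(p,60),0,None)
            yy,xx=np.mgrid[V-w:V+w+1,U-w:U+w+1];u,v=(m*xx).sum()/m.sum(),(m*yy).sum()/m.sum()
        out.append((u,v))
    return out
E
python3 - <<'E'
from h import *
r=pickle.load(open("top.pkl","rb"))
s=[(220+a/3-.33,60+b/3-.33) for a,b in [(311,451),(349,464),(386,468),(422,460),(457,442)]]
for b in blobs(r,s,4): 
    p=ray(r,*b,.056);print(np.round(b,2),p.round(4), r["depth"][int(round(b[1])),int(round(b[0]))])
P=np.array([ray(r,*b,.056) for b in blobs(r,s,4)]);print(np.linalg.norm(np.diff(P,axis=0),axis=1))
r=pickle.load(open("scene.pkl","rb"));K=r["intrinsics"];V=r["view"]
for p in P:
    c=K@(V[:3,:3]@p+V[:3,3]);print((c/c[2])[:2].round(1))
im=r["image"][:,:,::-1][145:265,220:390]
cv2.imwrite("pics/scenec.png",cv2.resize(im,None,fx=4.7,fy=4.7,interpolation=cv2.INTER_CUBIC))
# map of heights
t=pickle.load(open("top.pkl","rb"));K=t["intrinsics"];V=t["view"]
yy,xx=np.mgrid[0:400,0:640];d=t["depth"];C=np.stack([(xx-K[0,2])/K[0,0]*d,(yy-K[1,2])/K[1,1]*d,d],-1)
W=(C-V[:3,3])@V[:3,:3];np.set_printoptions(linewidth=200)
print((W[150:252:4,292:406:4,2]*1000).round(0).astype(int))
E
```

```text
[323.26 209.71] [0.5288 0.0202 0.056 ] 1.7376802
[335.66 214.3 ] [ 0.5119 -0.022   0.056 ] 1.7204112
[347.99 215.37] [ 0.5071 -0.0644  0.056 ] 1.723706
[359.95 212.8 ] [ 0.5148 -0.1057  0.056 ] 1.7262481
[371.77 206.82] [ 0.5343 -0.147   0.056 ] 1.7258458
[0.04554755 0.04258373 0.04209573 0.04564233]
[324.2 211.9]
[320.2 199.8]
[312.9 190.1]
[302.5 182.7]
[288.9 177.2]
[[  -4   -4    1    2   -5   -1   -3   -4    2   -7   -3   -2   -1   11    5   10    2   -4    6  115  126  -10   -4    4 1786    1    4   -4   -1]
 [  -2   -7    0   -1    1    2  119  120  114  112  109  108  113  109  118  110  108  111  113  108  111    4    2    6    9   -4    5   -6    1]
 [  -3   -4   -4    8   -4   -3  108  115  105  107  107  114  105  108  105  110  106  112  107  102  108   -2   -2    8   -7   -2    5    3    1]
 [   5    5    3    5    7   -2   -4  106  105  105  104  105  104  102  109  103  105  104  106  101  101   -1   -1   -8   -1    4   -2   -1   -1]
 [   8   -1   -1    1    6   -1   -5   99  105  104  101  109  100  107   92   95   96   99  106   99  105    4    3   -2   -3    3   -1
[... 2420 characters left out ...]
3    8   11   21   10   12   31   18   18   10   10   21   15   13   19   10   16    9    8   14   17    1]
 [   2    8   13   13   15   10   11   16    3   12    9    6   14   29   27   12   19   12   17   10   16   17   14   14   11   10    5   18    3]
 [   0    4   16   11    8   12    4    8   11   44   38   14   11    4    6    9   15   16   13    9   11    3   17   18   15   18    9   14   -2]
 [   8    2   13   15    8   17   18   16   15   14   16   18   13   21    9   16   14   16   12   11    9   11    3   -9   -7    9    1   -6    0]
 [  10   10   16   15   16    4   -1    4    0   -1    3    3   -5    8    1    2    1   -2    1  -10    5    1   -6   -8   -4   -1   -9    5   -6]]
```

View pics/scenec.png

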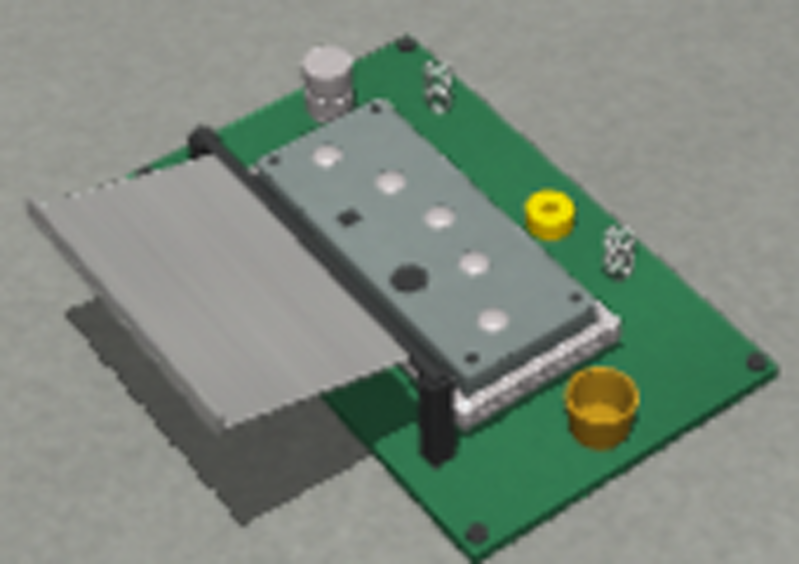

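```bash
cat >> h.py <<'E'
from scipy.spatial.transform import Rotation as Rt
def st(ctrl,targets=[]):
    s=ctrl.sense();R=Rt.from_quat(s["eef_rot"]);p=s["tcp_pos"]
    print("t",round(s["clock"],2),"p",p.round(4),"F",s["contact_force"].round(2),"op",round(s["opening"],3),"rpy-err",(R*Rt.from_quat([1,0,0,0]).inv()).as_rotvec().round(4))
    for t in targets: print(np.round(t,4),"->",(R.inv().apply(np.array(t)-p)).round(4))
E
python3 - <<'E'
from h import *
from plant import ctrl
S=pickle.load(open("scene.pkl","rb"));T=pickle.load(open("top.pkl","rb"))
s=[(220+a/4.7-.4,145+b/4.7-.4) for a,b in [(492,320),(474,264),(440,217),(390,182),(327,155)]]
PS=np.array([ray(S,*b,.056) for b in blobs(S,s,3)])
s=[(220+a/3-.33,60+b/3-.33) for a,b in [(311,451),(349,464),(386,468),(422,460),(457,442)]]
PT=np.array([ray(T,*b,.056) for b in blobs(T,s,4)])
print((PS-PT).round(4));P=(PS+PT)/2;print(P.round(4));np.save("P.npy",P)
st(ctrl,[P[0]+[0,0,.07]])
E
```

```text
[[ 0.0025  0.0042  0.    ]
 [ 0.0026  0.0042  0.    ]
 [ 0.0026  0.004  -0.    ]
 [ 0.0021  0.004   0.    ]
 [ 0.002   0.0034  0.    ]]
[[ 0.5301  0.0223  0.056 ]
 [ 0.5131 -0.0199  0.056 ]
 [ 0.5084 -0.0623  0.056 ]
 [ 0.5159 -0.1037  0.056 ]
 [ 0.5353 -0.1453  0.056 ]]
t 0.1 p [ 0.176  -0.5209  0.2497] F [ 0.2  -0.06 -0.08] op 0.996 rpy-err [1.100e-03 2.000e-04 3.258e-01]
[0.5301 0.0223 0.126 ] -> [ 0.5093 -0.4012  0.1241]
```

Call:
carry_out --increments "0 0.05 -0.04 0 0 0 0; 0 0.1 -0.08 0 0 0 0; 0 0.145 -0.115 0 0 0 0; 0 0.19 -0.15 0 0 0 0; 0 0.235 -0.185 0 0 0 0; 0 0.28 -0.22 0 0 0 0; 0 0.325 -0.255 0.01 0 0 0; 0 0.37 -0.29 0.02 0 0 0" --newtons 20

```text
clock: 1.1
tcp_pos: [0.4344, -0.1259, 0.2296]
eef_rot: [0.987, 0.162, -0.0, -0.0]
contact_force: [0.4, -0.5, -0.6]
opening: 0.001
```

```bash
python3 -c "
from h import *
from plant import ctrl
P=np.load('P.npy');st(ctrl,[P[0]+[0,0,.04],P[0]+[0,0,.03]])"
```

```text
t 1.1 p [ 0.4344 -0.1259  0.2296] F [ 0.36 -0.5  -0.61] op 0.001 rpy-err [0.001  0.     0.3258]
[0.5301 0.0223 0.096 ] -> [ 0.1381 -0.1097  0.1338]
[0.5301 0.0223 0.086 ] -> [ 0.1381 -0.1097  0.1438]
```

Call:
carry_out --increments "0 0.04 -0.035 0.01 0 0 0; 0 0.08 -0.065 0.03 0 0 0; 0 0.115 -0.09 0.05 0 0 0; 0 0.138 -0.11 0.075 0 0 0; 0 0.138 -0.11 0.1 0 0 0; 0 0.138 -0.11 0.12 0 0 0; 0 0.138 -0.11 0.13 0 0 0; 0 0.138 -0.11 0.134 0 0 0"

```text
clock: 2.1
tcp_pos: [0.5298, 0.0225, 0.0955]
eef_rot: [0.987, 0.162, -0.0, -0.001]
contact_force: [-0.8, -0.3, -0.5]
opening: -0.002
```

```bash
python3 -c "
from h import *
from plant import ctrl
P=np.load('P.npy')
for n in ('scene','top'):
    r=ctrl.read_camera(n);a=r['image'][:,:,::-1]
    a=a[120:270,210:410] if n=='scene' else a[140:260,270:430]
    cv2.imwrite(f'pics/{n}1.png',cv2.resize(a,None,fx=3.9,fy=3.9,interpolation=cv2.INTER_CUBIC))
st(ctrl,[P[0]+[0,0,.02]])"
```

```text
t 2.2 p [0.53   0.0225 0.096 ] F [-0.08  0.53 -0.04] op 0.001 rpy-err [ 9.000e-04 -3.000e-04  3.256e-01]
[0.5301 0.0223 0.076 ] -> [0.     0.0002 0.02  ]
```

View pics/scene1.png

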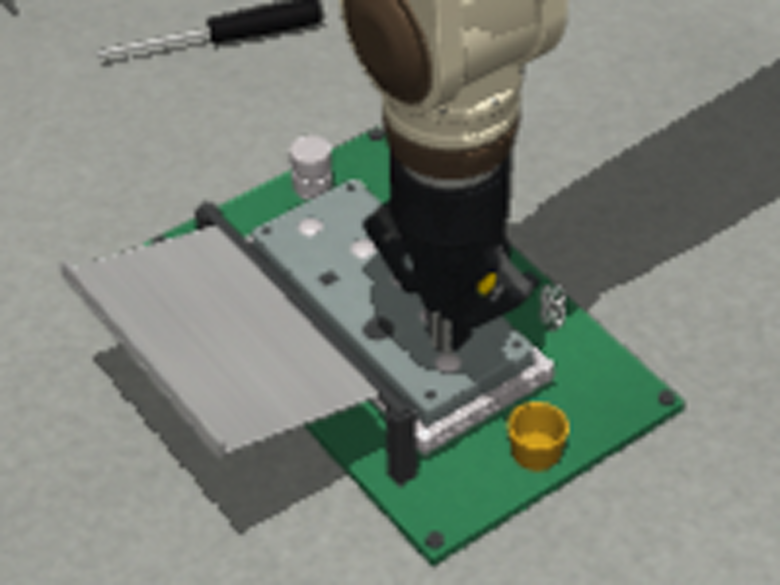

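View pics/top1.png

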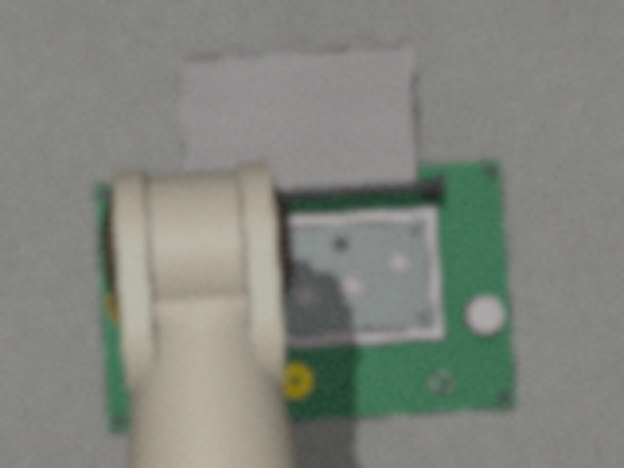

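Call:
carry_out --increments "0 0 0 0.01 0 0 0; 0 0 0 0.016 0 0 0; 0 0 0 0.018 0 0 0; 0 0 0 0.019 0 0 0; 0 0 0 0.020 0 0 0; 0 0 0 0.021 0 0 0; 0 0 0 0.022 0 0 0; 0 0 0 0.022 0 0 0"

```text
clock: 3.2
tcp_pos: [0.5301, 0.0225, 0.0742]
eef_rot: [0.987, 0.162, 0.0, -0.0]
contact_force: [0.2, -1.3, 3.0]
opening: -0.002
```

```bash
python3 -c "
from h import *
from plant import ctrl
P=np.load('P.npy')
r=ctrl.read_camera('scene');a=r['image'][:,:,::-1]
a=a[180:240,290:370]
cv2.imwrite(f'pics/scene2.png',cv2.resize(a,None,fx=8,fy=8,interpolation=cv2.INTER_CUBIC))
st(ctrl)"
```

```text
t 3.25 p [0.5301 0.0225 0.0742] F [ 0.2  -0.24  2.15] op 0.001 rpy-err [ 0.0009 -0.0007  0.3256]
```

View pics/scene2.png

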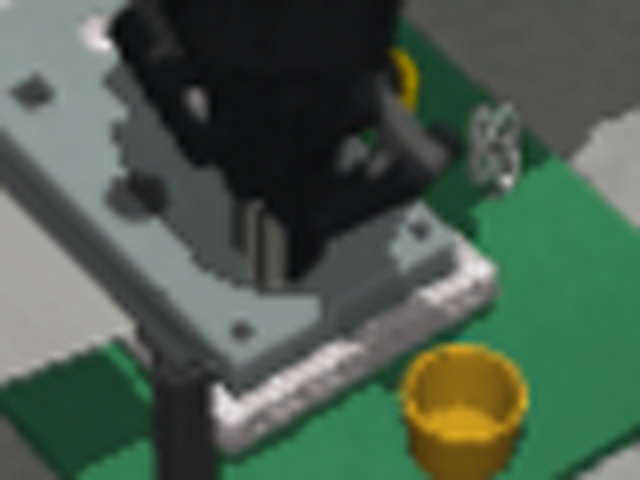

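Call:
carry_out --increments "0 0 0 0.0005 0 0 0; 0 0 0 0.001 0 0 0; 0 0 0 0.001 0 0 0; 0 0 0 0.001 0 0 0; 0 0 0 0.001 0 0 0; 0 0 0 0.001 0 0 0; 0 0 0 0.001 0 0 0; 0 0 0 0.001 0 0 0"

```text
clock: 4.25
tcp_pos: [0.5301, 0.0225, 0.0733]
eef_rot: [0.987, 0.162, 0.0, -0.0]
contact_force: [-0.4, -0.8, 3.1]
opening: -0.001
```

```bash
python3 -c "
from h import *
from plant import ctrl
P=np.load('P.npy')
st(ctrl,[P[1]+[0,0,.028]])"
```

```text
t 4.25 p [0.5301 0.0225 0.0733] F [-0.43 -0.79  3.1 ] op -0.001 rpy-err [ 0.0009 -0.0007  0.3256]
[ 0.5131 -0.0199  0.084 ] -> [-0.0297  0.0348 -0.0108]
```

Call:
carry_out --increments "0 0 0 -0.006 0 0 0; 0 0 0 -0.012 0 0 0; 0 -0.008 0.009 -0.012 0 0 0; 0 -0.018 0.021 -0.012 0 0 0; 0 -0.026 0.031 -0.012 0 0 0; 0 -0.03 0.035 -0.012 0 0 0; 0 -0.03 0.035 -0.011 0 0 0; 0 -0.03 0.035 -0.01 0 0 0"

```text
clock: 5.25
tcp_pos: [0.513, -0.0202, 0.0831]
eef_rot: [0.987, 0.162, 0.0, -0.0]
contact_force: [-0.4, 0.3, 0.6]
opening: -0.003
```

```bash
python3 -c "
from h import *
from plant import ctrl
P=np.load('P.npy')
st(ctrl,[P[1]+[0,0,.018]])"
```

```text
t 5.25 p [ 0.513  -0.0202  0.0831] F [-0.37  0.3   0.56] op -0.003 rpy-err [ 0.001  -0.0008  0.3256]
[ 0.5131 -0.0199  0.074 ] -> [ 0.0002 -0.0002  0.0091]
```

Descend 10 mm to z ≈ 0.073.

Call:
carry_out --increments "0 0 0 0.004 0 0 0; 0 0 0 0.007 0 0 0; 0 0 0 0.008 0 0 0; 0 0 0 0.009 0 0 0; 0 0 0 0.0095 0 0 0; 0 0 0 0.01 0 0 0; 0 0 0 0.01 0 0 0; 0 0 0 0.01 0 0 0"

```text
clock: 6.25
tcp_pos: [0.513, -0.0201, 0.0732]
eef_rot: [0.987, 0.162, 0.0, -0.001]
contact_force: [-1.3, 2.9, 3.5]
opening: 0.001
```

```bash
python3 -c "
from h import *
from plant import ctrl
P=np.load('P.npy')
r=ctrl.read_camera('scene')
st(ctrl,[P[2]+[0,0,.028]])"
```

```text
t 6.3 p [ 0.513  -0.0201  0.0732] F [-0.88  2.27  2.2 ] op 0.001 rpy-err [ 0.0012 -0.0009  0.3257]
[ 0.5084 -0.0623  0.084 ] -> [-0.0179  0.0386 -0.0109]
```

```bash
python3 -c "
from h import *
from plant import ctrl
r=ctrl.read_camera('scene');a=r['image'][:,:,::-1]
a=a[150:240,270:390]
cv2.imwrite(f'pics/scene3.png',cv2.resize(a,None,fx=6,fy=6,interpolation=cv2.INTER_CUBIC))
st(ctrl)"
```

```text
t 6.35 p [ 0.513  -0.0201  0.0732] F [-1.8   1.48  3.7 ] op -0.0 rpy-err [ 0.0011 -0.0009  0.3257]
```

View pics/scene3.png

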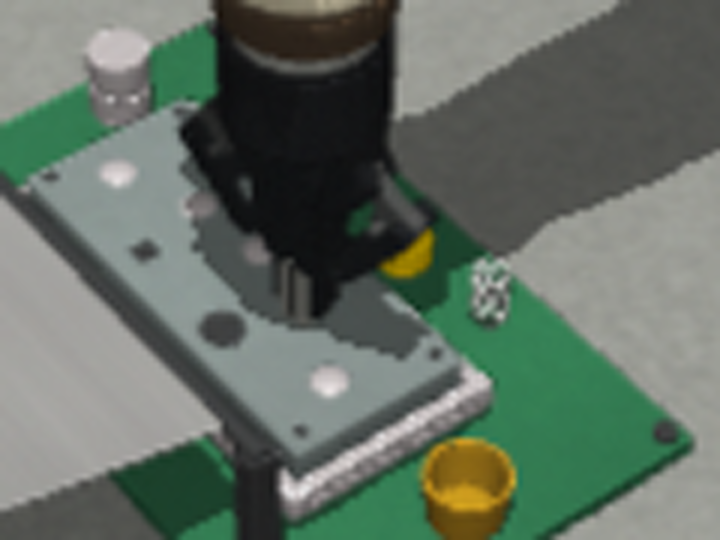

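The picture shows the tips on boss_4 at about (300,310), with boss_5 free at (328,380) and the lock still seated. On to boss_3.

Call:
carry_out --increments "0 0 0 -0.006 0 0 0; 0 0 0 -0.012 0 0 0; 0 -0.005 0.01 -0.012 0 0 0; 0 -0.011 0.023 -0.012 0 0 0; 0 -0.016 0.034 -0.012 0 0 0; 0 -0.018 0.0385 -0.012 0 0 0; 0 -0.018 0.0385 -0.011 0 0 0; 0 -0.018 0.0385 -0.01 0 0 0"

```text
clock: 7.35
tcp_pos: [0.5083, -0.0622, 0.083]
eef_rot: [0.987, 0.162, 0.0, -0.001]
contact_force: [0.4, 1.1, -0.3]
opening: 0.003
```

Call:
carry_out --increments "0 0 0 0.004 0 0 0; 0 0 0 0.007 0 0 0; 0 0 0 0.008 0 0 0; 0 0 0 0.009 0 0 0; 0 0 0 0.0095 0 0 0; 0 0 0 0.01 0 0 0; 0 0 0 0.01 0 0 0; 0 0 0 0.01 0 0 0"

```text
clock: 8.35
tcp_pos: [0.5083, -0.0621, 0.073]
eef_rot: [0.987, 0.162, 0.0, -0.001]
contact_force: [0.1, 1.4, 3.6]
opening: 0.001
```

```bash
python3 -c "
from h import *
from plant import ctrl
P=np.load('P.npy')
r=ctrl.read_camera('scene');a=r['image'][:,:,::-1]
a=a[150:240,270:390]
cv2.imwrite(f'pics/scene4.png',cv2.resize(a,None,fx=6,fy=6,interpolation=cv2.INTER_CUBIC))
st(ctrl,[P[3]+[0,0,.028]])"
```

```text
t 8.4 p [ 0.5083 -0.0622  0.073 ] F [-0.84  2.18  2.79] op -0.004 rpy-err [ 0.0013 -0.0009  0.3258]
[ 0.5159 -0.1037  0.084 ] -> [-0.0061  0.0418 -0.011 ]
```

View pics/scene4.png

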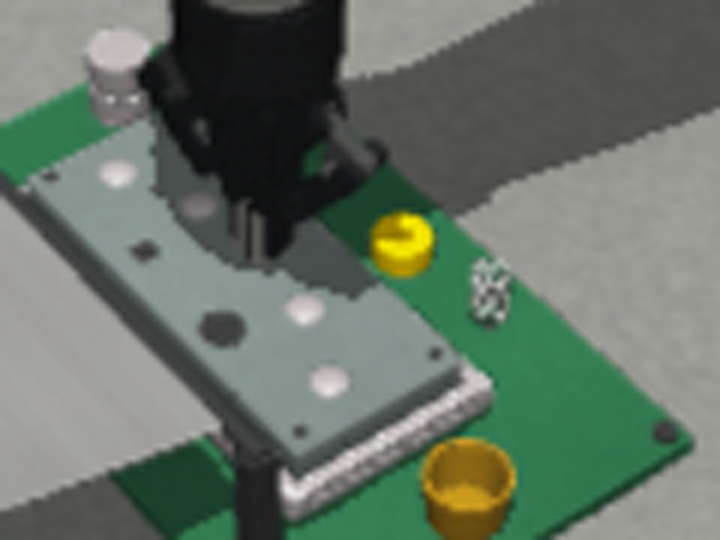

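Tips are on boss_3 at about (255,250), with Fz about 3 N. Boss_2 is next.

Call:
carry_out --increments "0 0 0 -0.006 0 0 0; 0 0 0 -0.012 0 0 0; 0 -0.002 0.011 -0.012 0 0 0; 0 -0.004 0.025 -0.012 0 0 0; 0 -0.006 0.037 -0.012 0 0 0; 0 -0.006 0.042 -0.012 0 0 0; 0 -0.006 0.042 -0.011 0 0 0; 0 -0.006 0.042 -0.01 0 0 0"

```text
clock: 9.4
tcp_pos: [0.5159, -0.1037, 0.0828]
eef_rot: [0.987, 0.162, 0.0, -0.001]
contact_force: [-0.9, 0.0, 0.3]
opening: 0.004
```

Call:
carry_out --increments "0 0 0 0.004 0 0 0; 0 0 0 0.007 0 0 0; 0 0 0 0.008 0 0 0; 0 0 0 0.009 0 0 0; 0 0 0 0.0095 0 0 0; 0 0 0 0.01 0 0 0; 0 0 0 0.01 0 0 0; 0 0 0 0.01 0 0 0"

```text
clock: 10.4
tcp_pos: [0.516, -0.1037, 0.0729]
eef_rot: [0.987, 0.162, 0.0, -0.001]
contact_force: [-1.8, 2.0, 3.4]
opening: -0.003
```

```bash
python3 -c "
from h import *
from plant import ctrl
P=np.load('P.npy')
r=ctrl.read_camera('scene');a=r['image'][:,:,::-1]
a=a[150:240,270:390]
cv2.imwrite(f'pics/scene5.png',cv2.resize(a,None,fx=6,fy=6,interpolation=cv2.INTER_CUBIC))
st(ctrl,[P[4]+[0,0,.028]])"
```

```text
t 10.45 p [ 0.516  -0.1037  0.0729] F [-1.65  2.    3.95] op 0.001 rpy-err [ 0.0015 -0.0008  0.3259]
[ 0.5353 -0.1453  0.084 ] -> [ 0.005   0.0456 -0.0112]
```

View pics/scene5.png

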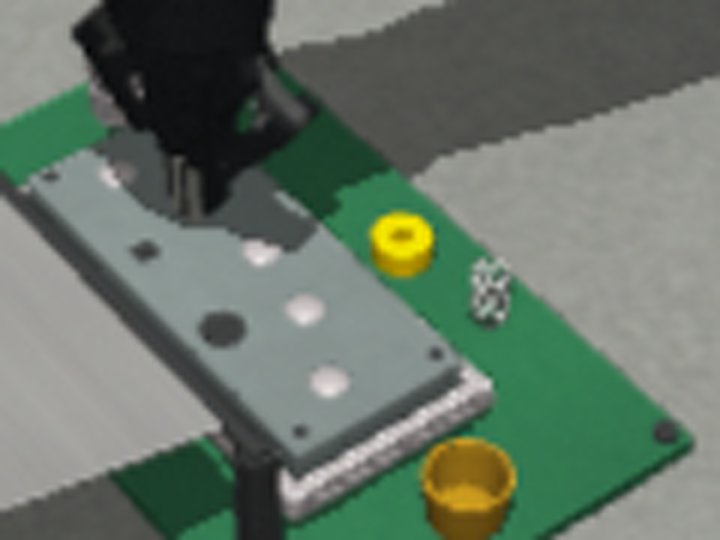

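Tips are on boss_2 at about (190,210). Last is boss_1.

Call:
carry_out --increments "0 0 0 -0.006 0 0 0; 0 0 0 -0.012 0 0 0; 0 0.001 0.011 -0.012 0 0 0; 0 0.003 0.026 -0.012 0 0 0; 0 0.005 0.039 -0.012 0 0 0; 0 0.005 0.0455 -0.012 0 0 0; 0 0.005 0.0455 -0.011 0 0 0; 0 0.005 0.0455 -0.01 0 0 0"

```text
clock: 11.45
tcp_pos: [0.5351, -0.1451, 0.0826]
eef_rot: [0.987, 0.162, 0.0, -0.001]
contact_force: [-0.2, 0.1, 0.4]
opening: -0.001
```

Call:
carry_out --increments "0 0 0 0.004 0 0 0; 0 0 0 0.007 0 0 0; 0 0 0 0.008 0 0 0; 0 0 0 0.009 0 0 0; 0 0 0 0.0095 0 0 0; 0 0 0 0.01 0 0 0; 0 0 0 0.01 0 0 0; 0 0 0 0.01 0 0 0"

```text
clock: 12.45
tcp_pos: [0.5351, -0.145, 0.0727]
eef_rot: [0.987, 0.162, 0.0, -0.001]
contact_force: [-1.4, 1.2, 3.8]
opening: -0.0
```

```bash
python3 -c "
from h import *
from plant import ctrl
P=np.load('P.npy')
r=ctrl.read_camera('scene');a=r['image'][:,:,::-1]
a=a[150:240,270:390]
cv2.imwrite(f'pics/scene6.png',cv2.resize(a,None,fx=6,fy=6,interpolation=cv2.INTER_CUBIC))
st(ctrl,[[.25,-.45,.25]])"
```

```text
t 12.5 p [ 0.5351 -0.145   0.0727] F [-1.44  2.17  3.  ] op -0.001 rpy-err [ 0.0018 -0.0006  0.3259]
[ 0.25 -0.45  0.25] -> [-0.3676  0.1973 -0.178 ]
```

View pics/scene6.png

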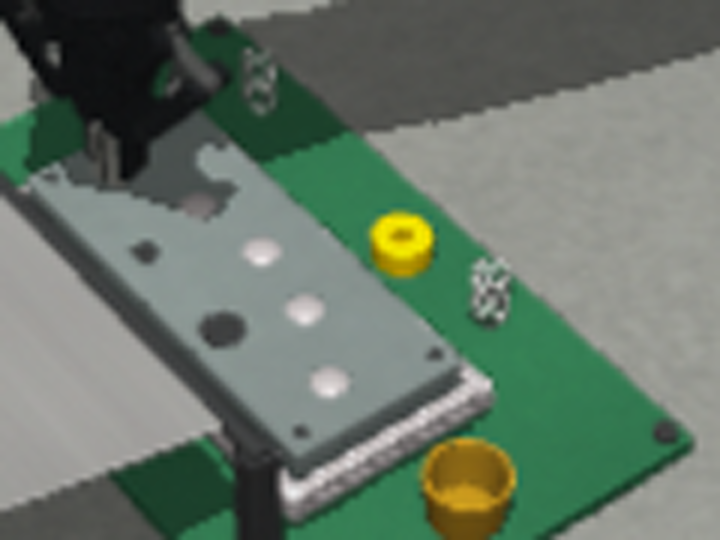

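Boss_1 is touched; the tips are at about (112,175). Now lift straight up and withdraw.

Call:
carry_out --increments "0 0 0 -0.01 0 0 0; 0 0 0 -0.04 0 0 0; 0 0 0 -0.08 0 0 0; 0 0 0 -0.12 0 0 0; 0 -0.03 0.015 -0.15 0 0 0; 0 -0.07 0.035 -0.17 0 0 0; 0 -0.11 0.06 -0.17 0 0 0; 0 -0.15 0.08 -0.17 0 0 0"

```text
clock: 13.5
tcp_pos: [0.4177, -0.2704, 0.2432]
eef_rot: [0.987, 0.162, 0.001, -0.0]
contact_force: [0.9, -0.9, -0.7]
opening: 0.002
```

Call:
carry_out --increments "0 -0.04 0.02 0 0 0 0; 0 -0.08 0.04 0 0 0 0; 0 -0.12 0.06 0 0 0 0; 0 -0.16 0.08 0 0 0 0; 0 -0.19 0.1 0 0 0 0; 0 -0.2 0.11 0 0 0 0; 0 -0.2 0.11 0 0 0 0; 0 -0.2 0.11 0 0 0 0"

```text
clock: 14.5
tcp_pos: [0.2641, -0.438, 0.243]
eef_rot: [0.987, 0.163, 0.001, -0.0]
contact_force: [-0.4, -0.1, -0.2]
opening: 0.002
```

```bash
python3 -c "
from h import *
from plant import ctrl
for n in ('scene','top'):
    r=ctrl.read_camera(n);cv2.imwrite(f'pics/{n}7.png',r['image'][:,:,::-1])
T=pickle.load(open('top.pkl','rb'))
s=[(220+a/3-.33,60+b/3-.33) for a,b in [(311,451),(349,464),(386,468),(422,460),(457,442)]]
print((np.array(blobs(r,s,4))-np.array(blobs(T,s,4))).round(2))
st(ctrl)"
```

```text
[[ 0.03  0.04]
 [-0.05  0.04]
 [ 0.04 -0.  ]
 [-0.01 -0.  ]
 [-0.04 -0.03]]
t 14.6 p [ 0.2642 -0.4379  0.2431] F [0.4  0.04 0.19] op 0.0 rpy-err [ 0.0005 -0.0015  0.3273]
```

View pics/scene7.png

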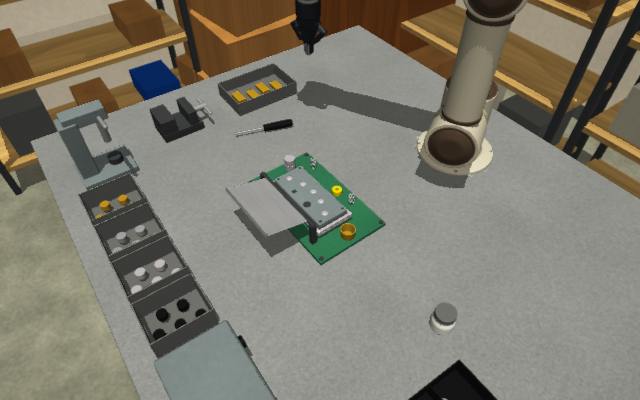

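View pics/top7.png

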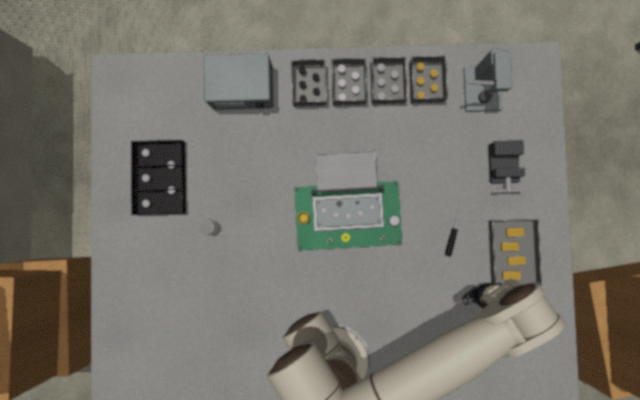

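The hand is away. The lock at top-view (348,211), the cup, coupler, springs, roller and open flap all look unchanged.

```bash
python3 -c "
from plant import ctrl
print(ctrl.hand_in())"
```

```text
the job is handed in; nothing more can be done
None
```

I touched all five bosses in turn with the shut fingertips, from boss_5 at the brass cup's end to boss_1. I lifted clear between bosses, withdrew the hand and handed the job in at about 14.6 s.

- **Touch force:** each touch read about 2–4 N upward, and close to 0 N when clear. The tool went about 2–2.5 mm past the expected contact height, estimated from the tool height since the nest's sinking isn't reported. That leaves the 10 mm stop well clear.
- **Final state:** in the top camera view every boss moved by 0.05 px or less. By eye, the lock lies in its nest, the flap is open and nothing else has moved.
- **What disagreed:** the two cameras differed by about 5 mm on the boss positions, so I aimed at the average. From boss_4 on I also saw sideways forces of up to about 3 N while touching. I took these for friction, and nothing had shifted afterwards.

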